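# Take the left-hand-threaded blade cap off a desk fan

## Robot

A 6-joint arm with a two-finger parallel gripper is mounted at the origin on the work surface. World frame = base frame: x ahead of the robot, y to its left, z up, the work surface at z = 0. Lengths are in m, angles in degrees, forces in N, time in s.
With the tool pointing down it reaches from about 0.4 to 0.825 m from the base axis. Payload 7 kg.
Tool frame: the origin (TCP) lies between the finger pads; the fingertips stand 22 mm ahead of it and the grasp point (between the pads) lies 3 mm ahead of it; z points along the fingers, y is the direction in which the jaws open and shut (so a half turn about z gives the same grasp; the last joint's range is limited). The gripper opens to 88 mm and grips with 3 to 60 N. Pads are 19 mm wide; open, the fingers measure 130 mm over their backs; the gripper's body (78 mm by 193 mm) begins 47 mm behind the grasp point.
Start: joints at [-60.671, 20.546, 0.682, 0, -70.136, -16.507], TCP at [0.15, -0.658, 0.249] pointing down, gripper open.
Joint ranges: [-176.03, 176.03], [-82.01, 121.73], [-58.28, 71.71], [-173.87, 95.51], [-174.79, -0.11], [-173.66, 173.66]. Speed limits (degrees/s): [136.94, 136.94, 172.46, 180, 180, 180].

## Interface

Orientations are given as [roll, pitch, yaw] about the fixed x, y, z axes, in that order (R = Rz(yaw) Ry(pitch) Rx(roll)).
In Python, from plant import telemetry, cams, r gives the robot as it stands.
- The arm moves only by the tool carry_out, never from a script. Its argument "commands" is one flat list of numbers, 5 for each row, row after row: the shift along the world's x, y, z as a fraction of full scale, then the turn about the world's z as a fraction of full scale, then the gripper's target within -1 to 1 (shut at 1, half-way at 0, fully open at -1). In form: [x, y, z, turn, claw, x, y, z, turn, claw, ...]. A call has 1 to 8 rows; each row shifts and turns the commanded pose from where the row before left it; what a row does not reach is not made up. Full scale, the value 1, is 0.04 m for a shift and 4 degrees for a turn. A row lasts 1/10 s, in which the tool goes at most 50 mm and 8.59 degrees, less where a joint would pass 70% of its speed; a pose out of reach is approached as far as the arm can. A call with a number of a shift or a turn outside -1 to 1 is refused whole. A call with a gripper value outside its range is refused whole. The fingers move at their own pace and stop on an object; "grip_force" is the grip in N (left out, the last holds). Time passes only in rows, so rows that do not move let the fingers close. It gives the time, the measured TCP pose, the force and the opening at its end, in the units of the state.
- telemetry.get_state(): the state, without advancing time (a new reading comes with each control period).
- cams.capture(name): name is "side" or "top"; returns a dict with "frame" (420x560x3 uint8, red, green, blue), "camera_matrix" (3x3 intrinsics, pixels), "camera_from_world" (4x4, takes a point from world to camera coordinates). Camera axes: x right, y down, z forward; pixel columns grow to the right and rows downward; lengths in m; the calibration is good to about 2 mm. A picture is of the moment at which its call begins. There is no depth.
- r.close_job(): hands the job in, once; it reports no verdict.
The state is a dict: "time_s": time; "joints": joint angles; "qd": joint speeds; "joint_torque": joint torques, N m; "tcp_pos": TCP position; "eef_rot": TCP orientation; "contact_force": force on the tool from outside, world axes, zero at the start; "moment": the same for the moment, N m; "gripper_width": finger opening in m.
Only numpy, scipy, OpenCV 4.12 (cv2) and the standard library are available. Lean on these libraries where they do the work, as an engineer would, in place of code of your own. Each camera call takes 0.05 s, during which the arm holds its last target. There are 200 camera calls.

## Task

The front guard is already off this desk fan so that its blades can be washed; now take off the ribbed cap in the middle that holds them. It has a left-hand thread, so it loosens clockwise: unscrew it without straining the plastic thread, lift it off only once it has come free, and set it down gently, closed end up, in the empty half of the white tray. Keep your weight off the fan and leave everything else on the table where it is.

Things in the scene. Friction and masses are not known exactly. Their poses are not given: they have to be found in the camera images.
- cap: round black plastic cap with fine ribs, 42 mm across, 42 mm high, domed top (sides straight up to 32 mm), about 45 g; origin at the centre of its open underside, z up along the screw axis. Screwed on the fan's shaft by a coarse LEFT-HAND thread: clockwise seen from above loosens it and makes it climb some millimetres in each grasp; anticlockwise only jams it
- cap_grip (a point): point on the cap's axis 30 mm above its underside, a good height to grip; axes as the cap's. The thread is plastic and is spoilt when the contact forces between cap and fan add up to 30 N: keep the hand's own pull, push and side load on the cap under about 12 N, and let the hand ride up with the cap as it climbs. About 1 mm of play sideways and up and down
- shaft_top (a point): top of the fan's upright shaft, hidden in the cap, 191 mm above the fan's origin. The cap comes free of the thread within one turn on the shaft; when exactly cannot be seen, only felt: until then it will not lift. Then it must rise 25 mm straight up to leave the shaft
- fan: white desk fan, fixed, head tilted back so that its blades face the ceiling; origin at the centre of its foot on the table, the shaft on its z axis. Hub 60 mm across, top 165 mm above the origin (cap's underside starts at 167 mm); five grey blades to a radius of 114 mm, below the hub's top; wire guard of radius 131 mm, rim at 177 mm; yoke arms outside it along +y and -y, up to 165 mm
- ruler_top (a point): tip of a wooden ruler (28 by 4 mm) stuck up askew through the fan's guard between two blades, 90 mm from the shaft, 183 mm above the table: blades and shaft swing freely by up to 0.24 rad until a blade meets it, then stand still
- tray: white tray, 250 mm (x) by 170 mm (y), walls 6 mm thick and 26 mm high, floor 6 mm thick, fixed on the table; a divider across the middle (25 mm high, along y) parts it into two halves; origin at the centre of its underside
- empty_half (a point): centre of the floor of the tray's empty half, 6 mm above the table and 60 mm from the tray's centre towards its own -x; this half measures 113 mm (x) by 158 mm (y) inside; axes as the tray's
- glasses_case: grey spectacle case, 60 by 145 by 34 mm, lying in the tray's other half: leave it
- front_guard: the fan's front guard, a round wire guard 258 mm across and 39 mm high, lying on the table: leave it
- screwdriver: screwdriver with black handle, 190 mm long, lying on the table: leave it
- book: blue book, 155 by 215 by 32 mm: leave it
- plant_pot: succulent in a white pot, 104 mm across, about 160 mm high: leave it
- mug: blue mug, 82 mm across, 95 mm high: leave it

How it is judged:
By the outcome, as a careful person would: the job done as asked, in the order asked, and still so for the second after the job is handed in, with the robot touching nothing.
It also fails if it takes over 66 s, if anything falls off the work surface, if the arm or the gripper's body presses on something with over 40 N, if the wrist force passes 120 N, or if a joint passes its speed limit or range.

## Working session

There is one attempt and no reset: what is moved stays moved. The work goes in short steps, Python scripts to look and compute and a tool call to move; the robot and the scene stay as the last step left them, time stands still between calls to the robot, and variables do not carry over. Pictures are saved under pics/ and viewed, about 8 in all and at most 12, crops included, and the job is handed in when it is done.

Besides the shell and the picture viewer there is one more tool, called after "Emit:" as a command line: name --argument value ..., lists and objects as JSON in quotes. carry_out: Moves the arm, as the interface text tells. Shift numbers are shares of 0.04 m and turn numbers shares of 4 degrees, none past 1 either way. Its arguments: {"type":"object","properties":{"commands":{"type":"array"},"grip_force":{"type":"number"}},"required":["commands"]}

```bash
mkdir -p pics; cat > h.py <<'E'
from plant import telemetry, cams, r
import numpy as np, cv2
def snap(n,name):
    c=cams.capture(n); cv2.imwrite(f'pics/{name}.png',c['frame'][:,:,::-1]); np.savez(f'pics/{name}.npz',K=c['camera_matrix'],T=c['camera_from_world']); return c
def load(name):
    d=np.load(f'pics/{name}.npz'); return d['K'],d['T']
def ray(name,u,v):
    K,T=load(name); R=T[:3,:3]; o=-R.T@T[:3,3]; return o,R.T@np.linalg.inv(K)@np.array([u,v,1.])
def at_z(name,u,v,z):
    o,d=ray(name,u,v); return o+d*(z-o[2])/d[2]
def proj(name,p):
    K,T=load(name); q=K@(T[:3,:3]@np.array(p)+T[:3,3]); return q[:2]/q[2]
def st():
    s=telemetry.get_state(); 
    for k in ('time_s','joints','tcp_pos','eef_rot','contact_force','moment','gripper_width'): print(k,np.round(s[k],4))
E
python3 - <<'E'
from h import *
snap('top','t1');snap('side','s1');st()
for n in('t1','s1'):
    o,d=ray(n,280,210);print(n,o,d)
E
```

```text
time_s 0.1
joints [-6.06707e+01  2.05879e+01  6.40800e-01 -1.63000e-02 -7.01363e+01
 -1.65064e+01]
tcp_pos [ 0.1497 -0.6578  0.2477]
eef_rot [ 1.799157e+02 -9.000000e-03 -1.671826e+02]
contact_force [-0.5386  0.0482  0.0688]
moment [0.0208 0.0168 0.0285]
gripper_width 0.0876
t1 [0.3425036  0.02295844 1.74999909] [ 0.16941659  0.01107858 -0.98552474]
s1 [0.40553548 0.87241839 1.02416833] [ 0.14294818 -0.66275091 -0.73536959]
```

View pics/t1.png

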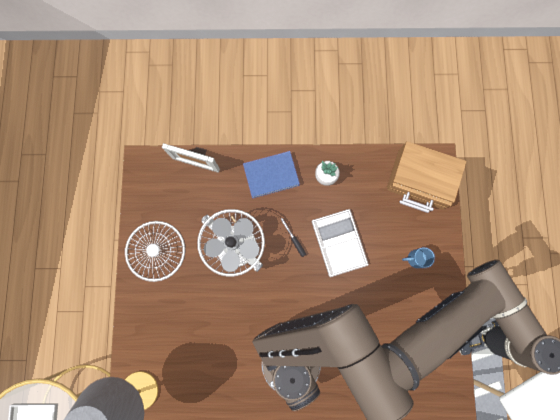

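View pics/s1.png

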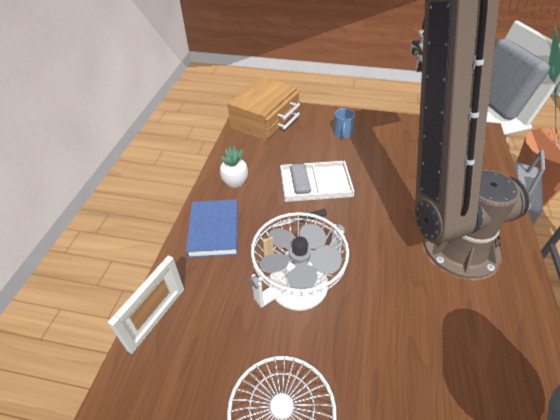

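Top: cap about (231,242), tray centre about (340,243) with the empty half below it; ruler on the far side of the fan. Side: cap about (300,245), ruler at (268,246). I'll zoom in to measure.

```bash
python3 - <<'E'
import cv2,numpy as np
t=cv2.imread('pics/t1.png');s=cv2.imread('pics/s1.png')
a=cv2.resize(t[200:285,190:275],(400,400),interpolation=3) 
b=cv2.resize(s[205:290,250:350],(400,340),interpolation=3)
c=cv2.resize(t[200:285,300:380],(400,425),interpolation=3)
d=cv2.resize(s[155:205,270:360],(400,222),interpolation=3)
I=np.zeros((600,800,3),np.uint8)
I=np.zeros((850,800,3),np.uint8);I[:400,:400]=a;I[:340,400:]=b;I[400:825,:400]=c;I[400:622,400:]=d
cv2.imwrite('pics/z1.png',cv2.resize(I,(564,600),interpolation=cv2.INTER_AREA))
from h import *
from scipy.ndimage import label
# dark blob of the cap
for n,im,(x0,x1,y0,y1) in (('t1',t,(222,242,232,252)),('s1',s,(288,312,230,262))):
    g=im[y0:y1,x0:x1].max(2); L,k=label(g<60)
    for i in range(1,k+1):
        m=np.argwhere(L==i)
        if len(m)>15: print(n,len(m),m.mean(0)[::-1]+[x0,y0],m.min(0)[::-1]+[x0,y0],m.max(0)[::-1]+[x0,y0])
E
```

```text
(no output)
```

View pics/z1.png

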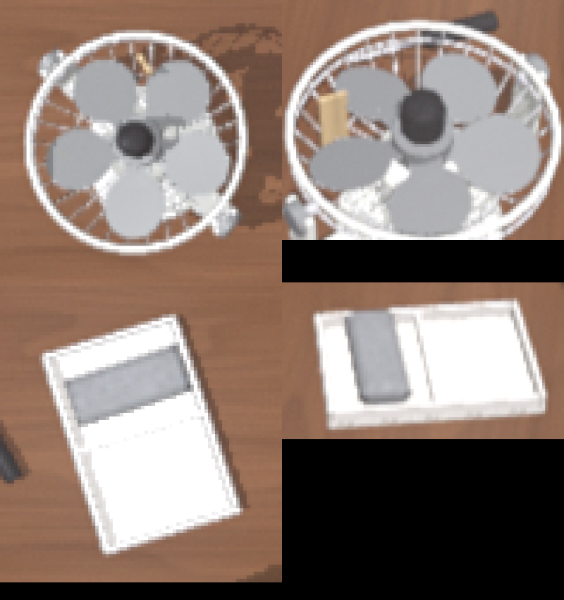

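Crop: cap about (231,242.5) in the top view, rim circle centre about (230.8,243.1), and tray rim corners read off. The ruler stands about 23 px above the cap (+x side), clear of the fingers' span.

```bash
python3 - <<'E'
from h import *
from scipy.ndimage import label
for n,(x0,x1,y0,y1) in (('t1',(220,242,230,254)),('s1',(286,314,226,262))):
    g=cv2.imread(f'pics/{n}.png')[y0:y1,x0:x1].max(2); L,k=label(g<90)
    for i in range(1,k+1):
        m=np.argwhere(L==i)
        if len(m)>15: print(n,len(m),m.mean(0)[::-1]+[x0,y0],m.min(0)[::-1]+[x0,y0],m.max(0)[::-1]+[x0,y0])
print('cap',at_z('t1',231,242.3,.2),'rim',at_z('t1',230.8,243.1,.177))
# rim fit: white pixels near outer edge
im=cv2.imread('pics/t1.png');c=at_z('t1',230.8,243.1,.177)
P=[at_z('t1',u,v,.026) for u,v in((312.5,220.4),(350.2,209.4),(368.4,265.0),(329.5,276.6))]
P=np.array(P);print(P,P.mean(0)); 
for i in range(4): print(np.linalg.norm(P[i]-P[i-1]))
ax=(P[0]+P[1]-P[2]-P[3]);ax/=np.linalg.norm(ax);print('yaw',np.degrees(np.arctan2(ax[1],ax[0])),'empty',P.mean(0)-.06*ax)
E
```

```text
t1 81 [230.51851852 241.58024691] [226 237] [235 246]
s1 233 [299.22317597 245.9055794 ] [292 237] [306 255]
cap [0.48392592 0.22945185 0.2       ] rim [0.48290042 0.23324745 0.177     ]
[[ 0.59253055 -0.09769444  0.026     ]
 [ 0.63973429 -0.2617191   0.026     ]
 [ 0.40043372 -0.33102426  0.026     ]
 [ 0.35273709 -0.16528923  0.026     ]] [ 0.49635891 -0.21393176  0.026     ]
0.24913842942082054
0.17068181481463893
0.24913443907649804
0.17246178440309778
yaw 15.947159256854457 empty [ 0.43866798 -0.2304168   0.026     ]
```

```bash
cat > capfit.py <<'E'
from h import *
from scipy.optimize import least_squares
a=np.linspace(0,2*np.pi,48)
prof=[(.021,0),(.021,.032),(.0185,.037),(.013,.040),(.006,.0418)]
M=np.array([[rr*np.cos(t),rr*np.sin(t),z] for rr,z in prof for t in a])
def cen(n,p):
    K,T=load(n);Q=(K@(T[:3,:3]@(M+p).T+T[:3,3:])).T;Q=Q[:,:2]/Q[:,2:]
    m=cv2.moments(cv2.convexHull(Q.astype(np.float32)));h=Q
    return np.array([m['m10'],m['m01']])/m['m00'],m['m00'],h.min(0),h.max(0)
E
python3 - <<'E'
from capfit import *
t=np.array([230.52,241.58]);s=np.array([299.22,245.9])
for off in(0,.5):
    f=lambda q:np.r_[cen('t1',[q[0],q[1],.167])[0]-t-off,cen('s1',[q[0],q[1],.167])[0]-s-off]
    R=least_squares(f,[.484,.231]);print(off,R.x,R.fun,[cen(n,[*R.x,.167])[1:] for n in('t1','s1')])
# rim from the side picture and top, ellipse fit of bright pixels
for n in('t1','s1'):
    print(proj(n,[.484,.231,0.177]))
E
```

```text
0 [0.49162042 0.23276336] [ 0.17443765 -0.88713075  0.38494902  0.15496775] [(105.45740405179095, array([224.76229355, 234.90973579]), array([236.6264561 , 246.44080361])), (276.2190161491744, array([291.63972855, 235.81372657]), array([307.72469141, 256.21892937]))]
0.5 [0.49005572 0.23260047] [-0.2903912  -0.98592016  0.47582068 -0.30284707] [(105.45226315862965, array([224.79703198, 235.31287692]), array([236.6624191 , 246.83950609])), (276.30557958362624, array([292.22223348, 235.85491194]), array([308.32238876, 256.26225369]))]
[231.3796995  242.81563507]
[302.45500665 247.50539316]
```

Emit:
carry_out --commands '[0.6, 0.7, 0.4, 1, -1, 0.65, 0.75, 0, 1, -1, 0.65, 0.75, 0, 1, -1, 0.65, 0.75, 0, 1, -1, 0.65, 0.75, 0, 1, -1, 0.65, 0.75, 0, 1, -1, 0.65, 0.75, 0, 1, -1, 0.65, 0.75, 0, 1, -1]' --grip_force 3

```text
time_s: 0.9
tcp_pos: [0.3564, -0.4186, 0.2643]
eef_rot: [180.0, 0.0, -135.0]
contact_force: [0.3, 0.1, 0.9]
gripper_width: 0.0879
```

Emit:
carry_out --commands '[0.6, 0.75, 0, 1, -1, 0.6, 0.75, 0, 1, -1, 0.6, 0.8, 0, 1, -1, 0.6, 0.9, 0, 1, -1, 0.1, 0.9, 0, 1, -1, 0.1, 0.9, 0, 1, -1, 0.1, 0.9, 0, 1, -1, 0.1, 0.9, 0, 1, -1]'

```text
time_s: 1.7
tcp_pos: [0.4675, -0.1466, 0.2643]
eef_rot: [180.0, 0.0, -103.0]
contact_force: [1.4, -0.1, -0.6]
gripper_width: 0.0879
```

Emit:
carry_out --commands '[0.05, 0.95, 0, 1, -1, 0.05, 0.95, 0, 1, -1, 0.05, 0.95, 0, 1, -1, 0.05, 0.95, 0, 1, -1, 0.05, 0.95, 0, 1, -1, 0.05, 0.95, 0, 1, -1, 0.05, 0.95, 0, 1, -1, 0.05, 0.95, 0, 1, -1]'

```text
time_s: 2.5
tcp_pos: [0.4833, 0.1574, 0.2645]
eef_rot: [180.0, 0.0, -71.0]
contact_force: [1.3, -0.1, 0.4]
gripper_width: 0.0873
```

Emit:
carry_out --commands '[0.05, 0.95, 0, 1, -1, 0.07, 0.92, 0, 1, -1, 0, 0, 0, 1, -1, 0, 0, 0, 1, -1, 0, 0, 0, 1, -1, 0, 0, 0, 1, -1, 0, 0, 0, 1, -1, 0, 0, 0, 1, -1]'

```text
time_s: 3.3
tcp_pos: [0.4883, 0.2305, 0.2642]
eef_rot: [180.0, 0.0, -39.0]
contact_force: [-0.0, -0.4, 0.2]
gripper_width: 0.0872
```

Emit:
carry_out --commands '[0, 0, 0, 1, -1, 0, 0, 0, 1, -1, 0, 0, 0, 1, -1, 0, 0, 0, 1, -1, 0, 0, 0, 1, -1, 0, 0, 0, 1, -1, 0, 0, 0, 1, -1, 0, 0, 0, 1, -1]'

```text
time_s: 4.1
tcp_pos: [0.4883, 0.2305, 0.2642]
eef_rot: [180.0, 0.0, -7.0]
contact_force: [0.4, 0.3, 0.6]
gripper_width: 0.0876
```

```bash
python3 - <<'E'
from h import *
snap('side','s2');snap('top','t2');st()
s=cv2.imread('pics/s2.png')[190:290,240:360];t=cv2.imread('pics/t2.png')[200:285,190:275]
cv2.imwrite('pics/z2.png',np.hstack([cv2.resize(s,(480,400),interpolation=3),cv2.resize(t,(320,400),interpolation=3)]))
E
```

```text
time_s 4.2
joints [ 4.60646e+01  7.24910e+00 -1.49648e+01 -9.00000e-03 -6.78209e+01
  3.68159e+01]
tcp_pos [0.4884 0.2305 0.2643]
eef_rot [ 1.799771e+02  2.750000e-02 -7.122900e+00]
contact_force [-0.0768 -0.461  -0.026 ]
moment [-0.0598  0.1591 -0.0164]
gripper_width 0.0877
```

View pics/z2.png

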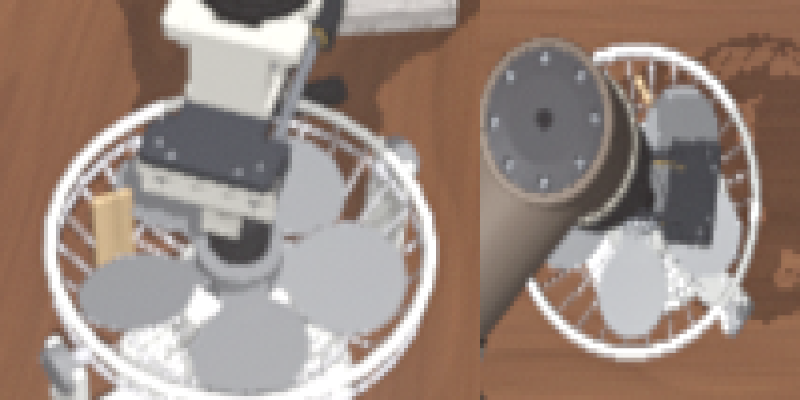

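Side crop: the fingers straddle the cap, near finger at about (295.5,245) and cap at about (299,250). I'll check the offset by projection.

```bash
python3 - <<'E'
from h import *
y=np.radians(-7.12); d=np.array([-np.sin(y),np.cos(y),0]) # jaw dir (tool y flipped) magnitude
print(np.array([.4884,.2305,.245])+.05*np.array([np.sin(-y)*1,np.cos(y),0]))
for o in(.044,.055):
  for sx in(1,): print(proj('s2',np.array([.4884,.2305,.245])+o*d))
for x in(.484,.4885,.492): print(x,proj('s1',[x,.2305,.19]))
E
```

```text
[0.49459739 0.28011444 0.245     ]
[296.56146217 243.86246916]
[295.25284626 247.23842376]
0.484 [302.63745768 244.36716114]
0.4885 [300.96122799 244.108054  ]
0.492 [299.65888626 243.90674147]
```

Emit:
carry_out --commands '[0.05, 0.05, -0.2, 1, -1, 0, 0, -0.2, 1, -1, 0, 0, -0.2, 1, -1, 0, 0, -0.2, 1, -1, 0, 0, -0.2, 1, -1, 0, 0, -0.2, 1, -1, 0, 0, -0.2, 1, -1, 0, 0, -0.2, 1, -0.5]'

```text
time_s: 5.0
tcp_pos: [0.4904, 0.2325, 0.2]
eef_rot: [180.0, 0.0, 24.8]
contact_force: [1.0, -0.2, 0.5]
gripper_width: 0.0838
```

Emit:
carry_out --commands '[0, 0, 0, 1, -0.3, 0, 0, 0, 0, -0.2, 0, 0, 0, 0, -0.1, 0, 0, 0, 0, -0.05]'

```text
time_s: 5.4
tcp_pos: [0.4906, 0.2327, 0.2007]
eef_rot: [-180.0, -0.0, 28.7]
contact_force: [0.2, 0.2, -0.5]
gripper_width: 0.0533
```

Emit:
carry_out --commands '[0, 0, 0, 0, 0, 0, 0, 0, 0, 0.05]'

```text
time_s: 5.6
tcp_pos: [0.4908, 0.2332, 0.2008]
eef_rot: [-180.0, -0.1, 28.8]
contact_force: [-0.9, 2.3, 0.7]
gripper_width: 0.0433
```

Emit:
carry_out --commands '[0, 0, 0, 0, 0.1, 0, 0, 0, 0, 0.1]'

```text
time_s: 5.8
tcp_pos: [0.4908, 0.2333, 0.2008]
eef_rot: [-180.0, -0.1, 28.8]
contact_force: [0.1, 2.7, 0.3]
gripper_width: 0.0419
```

Emit:
carry_out --commands '[-0.012, 0.025, 0, 0, 0.1, 0, 0, 0, 0, 0.1, 0, 0, 0, 0, 0.1]'

```text
time_s: 6.1
tcp_pos: [0.4903, 0.2336, 0.2008]
eef_rot: [180.0, -0.0, 28.8]
contact_force: [0.8, 1.2, 0.9]
gripper_width: 0.0423
```

Emit:
carry_out --commands '[-0.008, 0.018, 0, 0, -0.2, 0, 0, 0, 0, -0.3, 0, 0, 0, 1, -0.3, 0, 0, 0, 1, -0.3, 0, 0, 0, 1, -0.3, 0, 0, 0, 1, -0.3, 0, 0, 0, 1, -0.3, 0, 0, 0, 1, -0.3]'

```text
time_s: 6.9
tcp_pos: [0.4895, 0.234, 0.2003]
eef_rot: [-180.0, 0.1, 53.0]
contact_force: [0.7, 0.3, -0.5]
gripper_width: 0.0571
```

Emit:
carry_out --commands '[0, 0, 0, 1, -0.3, 0, 0, 0, 1, -0.3, 0, 0, 0, 1, -0.3, 0, 0, 0, 1, -0.3, 0, 0, 0, 1, -0.3, 0, 0, 0, 1, -0.3, 0, 0, 0, 1, -0.3, 0, 0, 0, 1, -0.3]'

```text
time_s: 7.7
tcp_pos: [0.4895, 0.2341, 0.2003]
eef_rot: [-180.0, 0.0, 85.0]
contact_force: [-0.7, 0.4, -0.3]
gripper_width: 0.057
```

Emit:
carry_out --commands '[0, 0, 0, 1, -0.3, 0, 0, 0, 1, -0.3, 0, 0, 0, 1, -0.3, 0, 0, 0, 1, -0.3, 0, 0, 0, 1, -0.3, 0, 0, 0, 1, -0.2, 0, 0, 0, 1, -0.2, 0, 0, 0, 1, -0.1]'

```text
time_s: 8.5
tcp_pos: [0.4895, 0.2341, 0.2003]
eef_rot: [-180.0, 0.0, 117.0]
contact_force: [1.0, 0.2, 0.2]
gripper_width: 0.0498
```

Emit:
carry_out --commands '[0, 0, 0, 0, 0, 0, 0, 0, 0, 0.05, 0, 0, 0, 0, 0.1, 0, 0, 0, 0, 0.1]'

```text
time_s: 8.9
tcp_pos: [0.4899, 0.2344, 0.2005]
eef_rot: [180.0, 0.0, 116.8]
contact_force: [1.0, 0.4, -0.6]
gripper_width: 0.0421
```

```bash
python3 -c "
from h import *
st()"
```

```text
time_s 8.9
joints [ 4.625580e+01  1.032740e+01 -1.999920e+01  5.900000e-03 -5.966330e+01
  1.605089e+02]
tcp_pos [0.4899 0.2344 0.2005]
eef_rot [1.799888e+02 1.500000e-03 1.167677e+02]
contact_force [ 1.0047  0.4033 -0.5675]
moment [-0.0239 -0.5196  0.018 ]
gripper_width 0.0421
```

Emit:
carry_out --commands '[0.01, 0.005, 0, 0, 0.3, 0, 0, 0, 0, 0.4, 0, 0, 0, -0.5, 0.4, 0, 0, 0, -1, 0.4, 0, 0, 0, -1, 0.4, 0, 0, 0, -1, 0.4, 0, 0, 0, -1, 0.4]' --grip_force 20

```text
time_s: 9.6
tcp_pos: [0.4903, 0.2346, 0.2009]
eef_rot: [180.0, -0.0, 98.7]
contact_force: [-0.8, 1.1, 2.0]
gripper_width: 0.042
```

```bash
python3 -c "
from h import *
st()"
```

```text
time_s 9.6
joints [ 4.62412e+01  1.03421e+01 -1.99278e+01  1.47000e-02 -5.97099e+01
  1.42405e+02]
tcp_pos [0.4903 0.2346 0.2009]
eef_rot [ 1.799762e+02 -2.300000e-03  9.865370e+01]
contact_force [-0.8157  1.1445  2.0093]
moment [-0.1546  0.2639  0.0512]
gripper_width 0.042
```

Emit:
carry_out --commands '[0, 0, 0.01, -1, 0.4, 0, 0, 0.003, -1, 0.4, 0, 0, 0.003, -1, 0.4, 0, 0, 0.003, -1, 0.4, 0, 0, 0.003, -1, 0.4]'

```text
time_s: 10.1
tcp_pos: [0.4903, 0.2347, 0.2019]
eef_rot: [180.0, -0.0, 78.7]
contact_force: [-0.4, -0.1, 2.0]
gripper_width: 0.0418
```

```bash
python3 -c "
from h import *
st()"
```

```text
time_s 10.1
joints [ 4.624490e+01  1.029160e+01 -1.985130e+01  9.500000e-03 -5.981710e+01
  1.224051e+02]
tcp_pos [0.4903 0.2347 0.2019]
eef_rot [ 1.799716e+02 -2.940000e-02  7.865480e+01]
contact_force [-0.3687 -0.1002  1.9974]
moment [-0.0386  0.2457  0.0662]
gripper_width 0.0418
```

Emit:
carry_out --commands '[0, 0, 0.005, -1, 0.4, 0, 0, 0.004, -1, 0.4, 0, 0, 0.004, -1, 0.4, 0, 0, 0.004, -1, 0.4, 0, 0, 0.004, -1, 0.4, 0, 0, 0.004, -1, 0.4]'

```text
time_s: 10.7
tcp_pos: [0.4904, 0.2348, 0.2029]
eef_rot: [180.0, -0.0, 54.7]
contact_force: [0.1, 0.5, 2.1]
gripper_width: 0.0417
```

Emit:
carry_out --commands '[0, 0, 0.003, -1, 0.4, 0, 0, 0.003, -1, 0.4, 0, 0, 0.003, -1, 0.4, 0, 0, 0.003, -1, 0.4, 0, 0, 0.003, -1, 0.4, 0, 0, 0.003, -1, 0.4]'

```text
time_s: 11.3
tcp_pos: [0.4908, 0.235, 0.204]
eef_rot: [180.0, -0.1, 30.7]
contact_force: [1.0, 0.7, 5.0]
gripper_width: 0.0417
```

Emit:
carry_out --commands '[0, 0, 0.015, -1, 0.4, 0, 0, 0.006, -1, 0.4, 0, 0, 0.005, -1, 0.4, 0, 0, 0.005, -1, 0.4, 0, 0, 0.005, -1, 0.4, 0, 0, 0.005, -1, 0.4]'

```text
time_s: 11.9
tcp_pos: [0.4908, 0.2348, 0.2055]
eef_rot: [-180.0, -0.1, 6.7]
contact_force: [1.2, -0.1, 2.9]
gripper_width: 0.0417
```

Emit:
carry_out --commands '[0, 0, 0.005, -1, 0.4, 0, 0, 0.005, -1, 0.4, 0, 0, 0.005, -1, 0.4, 0, 0, 0.005, -1, 0.4, 0, 0, 0.005, -1, 0.4, 0, 0, 0.005, -1, 0.4]'

```text
time_s: 12.5
tcp_pos: [0.4909, 0.2346, 0.2068]
eef_rot: [-180.0, -0.1, -17.3]
contact_force: [0.6, -1.4, 3.3]
gripper_width: 0.0418
```

Emit:
carry_out --commands '[0, 0, 0.01, -1, 0.4, 0, 0, 0.006, -1, 0.4, 0, 0, 0.005, -1, 0.4, 0, 0, 0.005, -1, 0.4, 0, 0, 0.005, -1, 0.4, 0, 0, 0.005, -1, 0.4, 0, 0, 0.005, -1, 0.4]'

```text
time_s: 13.2
tcp_pos: [0.4908, 0.2345, 0.2085]
eef_rot: [-179.9, -0.1, -45.3]
contact_force: [0.4, -1.6, 3.6]
gripper_width: 0.0421
```

Emit:
carry_out --commands '[0, 0, 0.005, -1, 0.4, 0, 0, 0.005, -1, 0.4, 0, 0, 0.005, -1, 0.4, 0, 0, 0.005, -1, 0.4, 0, 0, 0.005, -1, 0.4, 0, 0, 0.005, -1, 0.4, 0, 0, 0.005, -1, 0.4]'

```text
time_s: 13.9
tcp_pos: [0.4907, 0.2344, 0.2101]
eef_rot: [-179.9, -0.0, -73.3]
contact_force: [0.1, -2.0, 5.2]
gripper_width: 0.0416
```

Emit:
carry_out --commands '[0, -0.008, 0.015, -1, 0.4, 0, 0, 0.006, -1, 0.4, 0, 0, 0.006, -1, 0.4, 0, 0, 0.006, -1, 0.4, 0, 0, 0.006, -1, 0.4, 0, 0, 0.006, -1, 0.4]'

```text
time_s: 14.5
tcp_pos: [0.4905, 0.2342, 0.2115]
eef_rot: [-180.0, 0.0, -97.3]
contact_force: [-0.2, -0.9, 3.2]
gripper_width: 0.042
```

Emit:
carry_out --commands '[0, 0, 0.006, -1, 0.4, 0, 0, 0.006, -1, 0.4, 0, 0, 0.006, -1, 0.4, 0, 0, 0.006, -1, 0.4, 0, 0, 0.006, -1, 0.4, 0, 0, 0.006, -1, 0.4]'

```text
time_s: 15.1
tcp_pos: [0.4903, 0.2342, 0.2129]
eef_rot: [-180.0, 0.0, -121.3]
contact_force: [-1.2, -0.5, 3.4]
gripper_width: 0.0419
```

Emit:
carry_out --commands '[0, 0, 0.006, -1, 0.4, 0, 0, 0.006, -1, 0.4, 0, 0, 0.006, -1, 0.4, 0, 0, 0.006, -1, 0.4, 0, 0, 0.006, -1, 0.4, 0, 0, 0.006, -1, 0.4]'

```text
time_s: 15.7
tcp_pos: [0.4902, 0.2343, 0.2143]
eef_rot: [-180.0, 0.0, -145.3]
contact_force: [-1.3, 0.0, 4.1]
gripper_width: 0.0418
```

Emit:
carry_out --commands '[0, 0, 0.006, -1, 0.4, 0, 0, 0.006, -1, 0.4, 0, 0, 0.006, -1, 0.4, 0, 0, 0.006, -1, 0.4, 0, 0, 0.006, -1, 0.4, 0, 0, 0.006, -1, 0.4]'

```text
time_s: 16.3
tcp_pos: [0.4902, 0.2343, 0.2156]
eef_rot: [180.0, 0.0, -169.3]
contact_force: [-0.2, -0.8, 2.4]
gripper_width: 0.042
```

```bash
python3 -c "
from h import *
st()"
```

```text
time_s 16.3
joints [ 4.621980e+01  9.597300e+00 -1.878220e+01  9.500000e-03 -6.159560e+01
 -1.255701e+02]
tcp_pos [0.4902 0.2343 0.2156]
eef_rot [ 1.799923e+02  2.510000e-02 -1.693458e+02]
contact_force [-0.1766 -0.8121  2.3962]
moment [-0.0639  0.2041  0.0198]
gripper_width 0.042
```

Emit:
carry_out --commands '[0, 0, 0.006, -1, 0.4, 0, 0, 0.006, -1, 0.4, 0, 0, 0.006, -1, 0.4, 0, 0, 0.006, -1, 0.4]'

```text
time_s: 16.7
tcp_pos: [0.49, 0.2342, 0.2161]
eef_rot: [-180.0, -0.0, 174.6]
contact_force: [-0.6, 0.4, 0.4]
gripper_width: 0.0419
```

Emit:
carry_out --commands '[0, 0, 0.006, -1, 0.4, 0, 0, 0.006, -1, 0.4, 0, 0, 0.006, -1, 0.4, 0, 0, 0.006, -1, 0.4, 0, 0, 0.006, -1, 0.4]'

```text
time_s: 17.2
tcp_pos: [0.49, 0.2342, 0.2172]
eef_rot: [-180.0, -0.0, 154.6]
contact_force: [0.0, -0.2, -0.5]
gripper_width: 0.042
```

Upward push has vanished, so the cap is probably free. Gentle lift test.

Emit:
carry_out --commands '[0, 0, 0.015, 0, 0.4, 0, 0, 0.015, 0, 0.4]'

```text
time_s: 17.4
tcp_pos: [0.4901, 0.2342, 0.2185]
eef_rot: [-180.0, -0.0, 154.9]
contact_force: [-0.4, 0.4, -0.9]
gripper_width: 0.0418
```

Emit:
carry_out --commands '[0, 0, 0.02, 0, 0.4, 0, 0, 0, 0, 0.4]'

```text
time_s: 17.6
tcp_pos: [0.4902, 0.2343, 0.2195]
eef_rot: [180.0, 0.0, 154.9]
contact_force: [-0.1, -0.1, -0.9]
gripper_width: 0.0418
```

Emit:
carry_out --commands '[0, 0, 0.05, 0, 0.4, 0, 0, 0.05, 0, 0.4]'

```text
time_s: 17.8
tcp_pos: [0.4902, 0.2342, 0.2234]
eef_rot: [-180.0, -0.0, 154.8]
contact_force: [-0.4, -1.0, -0.8]
gripper_width: 0.0418
```

Emit:
carry_out --commands '[0, 0, 0.15, 0, 0.4, 0, 0, 0.2, 0, 0.4, 0, 0, 0.2, 0, 0.4, 0, 0, 0.2, 0, 0.4, 0, 0, 0.2, 0, 0.4, 0, 0, 0.2, 0, 0.4]'

```text
time_s: 18.4
tcp_pos: [0.4902, 0.2343, 0.2702]
eef_rot: [180.0, 0.0, 154.8]
contact_force: [-0.5, -0.2, -0.6]
gripper_width: 0.0419
```

```bash
python3 - <<'E'
from h import *
snap('side','s3');st()
s=cv2.imread('pics/s3.png')[180:290,240:360]
cv2.imwrite('pics/z3.png',cv2.resize(s,(600,550),interpolation=3))
E
```

```text
time_s 18.45
joints [ 4.621420e+01  7.261400e+00 -1.399430e+01  3.780000e-02 -6.861710e+01
 -1.613945e+02]
tcp_pos [0.4908 0.2345 0.2716]
eef_rot [1.798907e+02 7.390000e-02 1.548334e+02]
contact_force [0.577  0.6544 1.283 ]
moment [-0.0228 -0.1688  0.0021]
gripper_width 0.0418
```

View pics/z3.png

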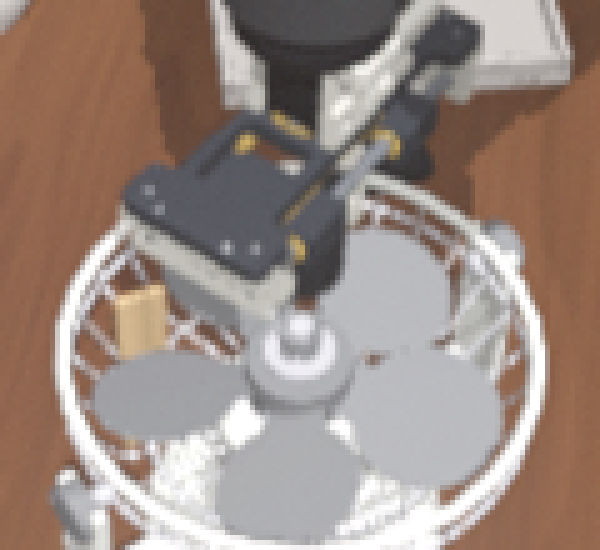

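Shaft bare at crop (298,335) and cap held in the jaws. Carrying it to the tray.

Emit:
carry_out --commands '[-0.05, -0.5, 0, 0.5, 0.4, -0.1, -0.9, 0, 1, 0.4, -0.11, -0.97, 0, 1, 0.4, -0.11, -0.97, 0, 1, 0.4, -0.11, -0.97, 0, 1, 0.4, -0.11, -0.97, 0, 1, 0.4, -0.11, -0.97, 0, 1, 0.4, -0.11, -0.97, 0, 1, 0.4]'

```text
time_s: 19.25
tcp_pos: [0.4573, -0.056, 0.2697]
eef_rot: [180.0, 0.0, -175.0]
contact_force: [1.2, 1.4, -0.8]
gripper_width: 0.0418
```

Emit:
carry_out --commands '[-0.11, -0.97, 0, 1, 0.4, -0.11, -0.97, 0, 1, 0.4, -0.11, -0.97, 0, 0.8, 0.4, -0.11, -0.97, 0, 0, 0.4, -0.05, -0.5, 0, 0, 0.4, 0, 0, 0, 0, 0.4]'

```text
time_s: 19.85
tcp_pos: [0.4376, -0.2319, 0.2692]
eef_rot: [-180.0, -0.0, -164.2]
contact_force: [0.1, 0.2, -0.6]
gripper_width: 0.0418
```

Emit:
carry_out --commands '[0, 0, -0.5, 0, 0.4, 0, 0, -0.8, 0, 0.4, 0.03, 0.04, -0.9, 0, 0.4, 0, 0, -0.9, 0, 0.4, 0, 0, -0.9, 0, 0.4, 0, 0, -0.8, 0, 0.4, 0, 0, -0.5, 0, 0.4, 0, 0, -0.2, 0, 0.4]'

```text
time_s: 20.65
tcp_pos: [0.4384, -0.2274, 0.0475]
eef_rot: [179.9, -0.2, -164.0]
contact_force: [0.3, 0.0, -0.0]
gripper_width: 0.0416
```

Emit:
carry_out --commands '[0, 0, -0.03, 0, 0.4, 0, 0, -0.03, 0, 0.4, 0, 0, 0, 0, 0.4]'

```text
time_s: 20.95
tcp_pos: [0.4402, -0.2281, 0.048]
eef_rot: [-180.0, 0.1, -164.0]
contact_force: [0.6, 0.9, 0.4]
gripper_width: 0.0417
```

```bash
python3 - <<'E'
from h import *
snap('side','s4');st()
s=cv2.imread('pics/s4.png')[130:220,250:380]
cv2.imwrite('pics/z4.png',cv2.resize(s,(650,450),interpolation=3))
E
```

```text
time_s 21.0
joints [-4.63820e+00  1.70933e+01 -3.58151e+01  9.00000e-03 -3.69739e+01
 -6.93339e+01]
tcp_pos [ 0.4402 -0.2282  0.048 ]
eef_rot [-1.799534e+02  1.082000e-01 -1.639649e+02]
contact_force [-0.5173  0.1129  0.0289]
moment [ 0.0421 -0.0011 -0.0007]
gripper_width 0.042
```

View pics/z4.png

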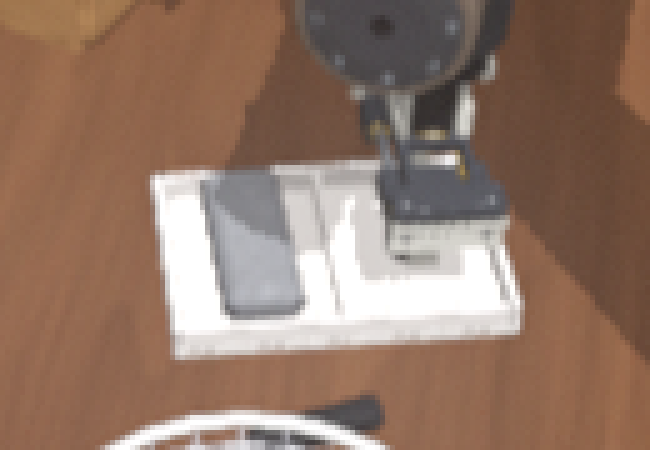

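The hand is inside the empty half (cap about (415,258) in the crop, divider at about 330). Lowering slowly to contact.

Emit:
carry_out --commands '[0, 0, -0.04, 0, 0.4, 0, 0, -0.04, 0, 0.4, 0, 0, -0.03, 0, 0.4, 0, 0, -0.02, 0, 0.4, 0, 0, -0.01, 0, 0.4]'

```text
time_s: 21.5
tcp_pos: [0.4393, -0.2282, 0.0412]
eef_rot: [180.0, -0.0, -164.0]
contact_force: [1.0, 0.0, -0.1]
gripper_width: 0.042
```

Emit:
carry_out --commands '[0, 0, -0.01, 0, 0.4, 0, 0, -0.01, 0, 0.4, 0, 0, -0.01, 0, 0.4, 0, 0, -0.01, 0, 0.4]'

```text
time_s: 21.9
tcp_pos: [0.4394, -0.2281, 0.0397]
eef_rot: [-180.0, -0.0, -164.0]
contact_force: [-0.5, 0.7, -0.4]
gripper_width: 0.0419
```

Emit:
carry_out --commands '[0, 0, -0.01, 0, 0.4, 0, 0, -0.01, 0, 0.4, 0, 0, -0.01, 0, 0.4, 0, 0, -0.01, 0, 0.4]'

```text
time_s: 22.3
tcp_pos: [0.4394, -0.2281, 0.0387]
eef_rot: [-180.0, 0.0, -164.0]
contact_force: [-5.0, 3.3, 13.1]
gripper_width: 0.0418
```

Emit:
carry_out --commands '[0, 0, 0.012, 0, 0.4, 0, 0, 0.006, 0, 0.4, 0, 0, 0, 0, 0.4]'

```text
time_s: 22.6
tcp_pos: [0.4395, -0.2281, 0.0389]
eef_rot: [-180.0, 0.0, -164.0]
contact_force: [-1.3, 1.4, 2.3]
gripper_width: 0.0421
```

Emit:
carry_out --commands '[0, 0, 0, 0, -0.02, 0, 0, 0, 0, -0.1, 0, 0, 0, 0, -0.3, 0, 0, 0, 0, -0.5, 0, 0, 0, 0, -0.5]' --grip_force 10

```text
time_s: 23.1
tcp_pos: [0.4394, -0.2281, 0.0388]
eef_rot: [180.0, -0.0, -164.0]
contact_force: [-0.6, 0.3, 0.6]
gripper_width: 0.0636
```

Emit:
carry_out --commands '[0, 0, 0.05, 0, -0.5, 0, 0, 0.2, 0, -0.5, 0, 0, 0.4, 0, -0.5, 0, 0, 0.8, 0, -0.5, 0, 0, 1, 0, -0.5, 0, 0, 1, 0, -0.5, 0, 0, 1, 0, -0.5, 0, 0, 0.5, 0, -0.5]'

```text
time_s: 23.9
tcp_pos: [0.4404, -0.2286, 0.2415]
eef_rot: [-179.8, 0.3, -163.9]
contact_force: [0.3, -0.6, -0.9]
gripper_width: 0.0655
```

Emit:
carry_out --commands '[0, -0.5, 0, 0, -0.5, 0, -0.9, 0, 0, -0.5, 0, -0.9, 0, 0, -0.5, 0, -0.9, 0, 0, -0.5, 0, -0.9, 0, 0, -0.5, 0, -0.5, 0, 0, -0.5, 0, 0, 0, 0, -0.5]'

```text
time_s: 24.6
tcp_pos: [0.4388, -0.4143, 0.2368]
eef_rot: [180.0, -0.0, -164.1]
contact_force: [-0.1, -0.7, 0.6]
gripper_width: 0.0658
```

```bash
python3 - <<'E'
from h import *
snap('side','s5');snap('top','t5');st()
s=cv2.imread('pics/s5.png')[120:300,220:380];t=cv2.imread('pics/t5.png')[140:300,110:390]
cv2.imwrite('pics/z5.png',np.hstack([cv2.resize(s,(356,400),interpolation=3),cv2.resize(t,(440,252),interpolation=3) if 0 else cv2.copyMakeBorder(cv2.resize(t,(440,252),interpolation=3),0,148,0,0,0)]))
E
```

```text
time_s 24.7
joints [-2.46414e+01  1.42078e+01 -9.84980e+00 -1.21000e-02 -6.59663e+01
 -4.94036e+01]
tcp_pos [ 0.4389 -0.4123  0.2369]
eef_rot [ 1.799761e+02 -1.090000e-02 -1.640500e+02]
contact_force [0.4619 0.3033 0.0461]
moment [ 0.0143 -0.0235  0.0416]
gripper_width 0.0659
```

View pics/z5.png

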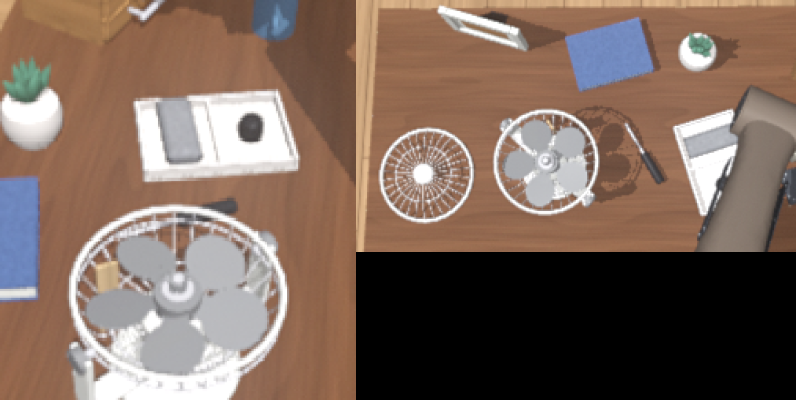

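The cap stands upright in the empty half (side crop (250,127)). The shaft is bare and everything else is where it was, so I'm handing in.

```bash
python3 -c "
from h import *
print(r.close_job())"
```

```text
the job is handed in; nothing more can be done
None
```

The cap is off the fan and stands closed end up near the centre of the tray's empty half. The job was handed in at about 25 s of the 66 s.

- **Unscrewing:** I centred the hand on the cap by touch. I then turned it clockwise about 320° in one grasp, with the hand riding up as the cap climbed about 15 mm. The push on the hand read at most about 5 N after each move, falling to about zero near 300°.
- **Lifting:** a 2 mm test lift met only about 1 N, so I lifted the cap straight off.
- **Setting down:** contact with the tray floor read 13 N at its highest, firmer than I meant. I eased that to about 2 N before opening the jaws.
- **Last checks:** the final pictures show the shaft bare. The guard, screwdriver, book, pot, ruler and glasses case show no visible change, and the mug is at the edge of the side view. The hand is clear with force readings near zero.
- **Not certain:** the early camera estimates of the cap's position differed by up to 9 mm in x; the touch centring settled it. Forces were read only at the end of each move, so brief peaks in between would not have shown.

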